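Set a bench hook firmly over the edge of the bench top

ROBOT

A 6-joint arm with a two-finger parallel gripper is mounted at the origin on the work surface. World frame = base frame: x ahead of the robot, y to its left, z up, the work surface at z = 0. Lengths are in m, angles in rad, forces in N, time in s.
With the tool pointing down it reaches from about 0.225 to 0.875 m from the base axis. Payload 3.4 kg.
Tool frame: the origin (TCP) lies at the very end of the fingers, on their centre line; the grasp point (between the pads) lies 19 mm behind it; z points along the fingers, y is the direction in which the jaws open and shut (so a half turn about z gives the same grasp; the last joint's range is limited). The gripper opens to 85 mm and grips with 20 to 120 N. Pads are 22 mm wide; open, the fingers measure 114 mm over their backs; the gripper's body (76 mm by 85 mm) begins 54 mm behind the grasp point. The pads swing forward as they close: fully open they stand 13 mm farther back than shut.
Start: joints at [1.095, 0.276, 1.505, -0, 1.361, -0.121], TCP at [0.2, 0.539, 0.231] pointing down, gripper open.
Joint ranges: [-2.89, 2.89], [-0.75, 2.08], [0.22, 2.7], [-1.18, 4.32], [0.11, 2.71], [-2.7, 2.7]. Speed limits (rad/s): [2.57, 2.57, 3.14, 3.14, 3.14, 3.14].

INTERFACE

Orientations are given as a unit quaternion [w, x, y, z].
In Python, from rig import telemetry, cams, sign_off, spotter gives the robot as it stands.
- The arm moves only by the tool servo_tool, never from a script. Its argument "steps" is a list of rows, each a list of 6 numbers: the shift along the tool's x, y, z in mm, then the turn, a rotation vector about the tool's x, y, z in degrees. In form: [[x, y, z, ax, ay, az], ...]. A call has 1 to 8 rows; each row is the pose to reach, as a shift and turn from the pose commanded when the call began, along the tool's axes at that moment; what a row does not reach only later rows make up. A row lasts 1/10 s, in which the tool goes at most 50 mm and 8.59 degrees, less where a joint would pass 70% of its speed; a pose out of reach is approached as far as the arm can. A call with a gripper value outside its range is refused whole. "hand" is the closure in counts, from 0 (fully open) to 255 (shut), set as the call begins (left out, the last holds). The fingers move at their own pace and stop on an object; "grip_force" is the grip in N (left out, the last holds). Time passes only in rows, so rows that repeat a pose let the fingers close. It gives the time, the measured TCP pose, the force and the opening at its end, in the units of the state.
- telemetry.get_state(): the state, without advancing time (a new reading comes with each control period).
- cams.get_image(name): name is "scene" or "top"; returns (picture, depth): 400x640x3 uint8, red, green, blue; 400x640 float32, m along the optical axis (not along the pixel's ray), 0 where there is no reading.
- cams.camera_model(name): a dict with "camera_matrix" (3x3 intrinsics, pixels), "origin" and "rotation" of the camera in the world. Camera axes: x right, y up, looking along -z (the intrinsics and any distortion apply to the point x, -y, -z); pixel columns grow to the right and rows downward; lengths in m; the calibration is good to about 2 mm. A picture is of the moment at which its call begins. camera_model takes no time and is no camera call.
- sign_off(): hands the job in, once; it reports no verdict.
Trained networks look in the newest picture that a camera, given by its name, has taken for a name from the list of things; names that differ only in an ending like _2 or _b are one class to them, and where a whole thing is asked for, a point or a joint stands for the part that bears it (a point fixed in the world has none). Each returns a list of dicts, best first, with "conf" (0 to 1); they miss things now and then, are a little off and sometimes report something else, mostly with a low value. They report only what shows in the picture. A call takes as long as a camera call. They do not tell look-alikes from the thing itself.
- spotter.outline_of(query, camera): "region" (400x640 bool, what is visible of it) and "rect" ([left, top, width, height] in pixels, round what is visible of it).
The state is a dict: "clock": time; "qpos": joint angles; "qd": joint speeds; "effort": joint torques, N m; "position": TCP position; "ee_rot": TCP orientation; "contact_force": force on the tool from outside, world axes, zero at the start; "moment": the same for the moment, N m; "width": finger opening in m.
Only numpy, scipy, OpenCV 4.12 (cv2) and the standard library are available. Lean on these libraries where they do the work, as an engineer would, in place of code of your own. Each camera call takes 0.05 s, during which the arm holds its last target.

TASK

Get the bench hook ready for sawing: without picking it up, draw it towards you across the raised bench top until its lower cleat drops over the front edge, then push it forward again so that the cleat bears firmly and squarely against the edge. Feel that it does not rock by pressing down firmly with the fingertips on its near left corner and then on its near right corner, and leave it lying flat and tight against the edge, clear of the vice. Never use brute force, and leave the other things on the bench top where they are.

Things in the scene. Friction and masses are not known exactly. Their poses are not given: they have to be found in the camera images.
- bench: raised beech bench top, fixed on the table: slab 385 (x) x 660 (y) x 50 mm on feet, its top 60 mm above the table. Origin: middle of its straight front top edge, the edge nearest the robot. x points level from the edge across the top, away from the robot; y to the left along the edge; z up. A rail 22 mm high runs along the rear, from x = 367 mm. Place and yaw vary.
- bench_vice (a point): centre of the top of the vice's jaw (28 x 110 mm), level with the bench top, 46 mm in front of the front edge at the bench's left end; fixed to the bench, 262 mm left of the edge's middle
- hook_mid (a point): bench hook, loose, hardwood, about 0.55 kg (mass and friction vary): board 170 (x) x 160 (y) x 18 mm; the point is the centre of the board's upper face. x points to its far end, y left, z up out of the board. At the start all of it is on the bench top, askew, propped 10 degrees nose-up on its cleat. Firmly set, the board is flat and this point is 18 mm above the bench top and 60 mm behind the edge.
- hook_fence (a point): centre of the fence's top: a bar 25 (x) x 135 (y) x 25 mm high on the board's far end, flush with its far end and left side. In the hook it lies 72.5 mm beyond hook_mid, 12.5 mm to the left, 25 mm up; the fence's near face is 12.5 mm nearer, its far face 12.5 mm farther. Same axes as hook_mid. Sliding the hook takes 3 to 9 N, a firm push home 12 to 20 N, low on the fence.
- hook_cleat (a point): centre of the cleat's underside: a bar 25 (x) x 160 (y) x 25 mm deep under the board's near end. In the hook it lies 72.5 mm nearer than hook_mid and 43 mm below it. It must hang in front of the bench's front edge, its far face tight against the edge along its length; while it is only part-way over, the hook is propped up and rocks.
- hook_heel_left (a point): left end of the inner corner between the cleat's far face and the underside of the board (in the hook: 60 mm nearer than hook_mid, 80 mm to the left, 18 mm lower). It should end on the bench's front top edge.
- hook_heel_right (a point): right end of the same inner corner (80 mm to the right)
- hook_near_left (a point): point on the upper face near the near left corner, straight over the inner corner (60 mm nearer than hook_mid, 55 mm to the left): press down here, a firm press being 5 to 15 N
- hook_near_right (a point): the same near the near right corner (55 mm to the right of the middle)
- square: bystander: wood-and-steel try square lying flat on the bench top to the right of the hook (stock 110 mm, blade 150 mm); origin at the centre of its underside
- sander: bystander: cork sanding block 110 x 62 x 34 mm on the bench top to the left of the hook; origin at the centre of its underside
- glue: bystander: white glue bottle 150 mm tall at the back left of the bench top; origin at the centre of its underside
- pot: bystander: metal pot of pencils, 72 mm across, 175 mm tall, at the back right of the bench top; origin at the centre of its underside
- strip: bystander: loose pine strip 260 x 30 x 12 mm lying across the bench top behind the hook; origin at the centre of its underside
Mind the look-alikes: they are no part of the job. Leave any pink look-alike of the part that bears hook_mid alone.

How it is judged:
By the outcome, as a careful person would: the job done as asked, in the order asked, and still so for the second after the job is handed in, with the robot touching nothing.
It also fails if it takes over 64 s, if anything falls off the work surface, if the arm or the gripper's body presses on something with over 40 N, if the wrist force passes 120 N, or if a joint passes its speed limit or range.

## Working session

There is one attempt and no reset: what is moved stays moved. The work goes in short steps, Python scripts to look and compute and a tool call to move; the robot and the scene stay as the last step left them, time stands still between calls to the robot, and variables do not carry over. Pictures are saved under pics/ and viewed, and the job is handed in when it is done.

Besides the shell and the picture viewer there is one more tool, called after "Emit:" by a JSON object that holds its "api" and its "payload", one argument or row to a line. servo_tool: Moves the arm, as the interface text tells. Its arguments: {"type":"object","properties":{"steps":{"type":"array","items":{"type":"array","items":{"type":"number"}}},"hand":{"type":"number"},"grip_force":{"type":"number"}},"required":["steps"]}

```bash
ls; mkdir -p pics
python3 - <<'E'
from rig import telemetry, cams, spotter
import cv2,numpy as np
print(telemetry.get_state())
for n in("scene","top"):
    p,d=cams.get_image(n); cv2.imwrite(f"pics/{n}0.png",p[:,:,::-1]); np.savez(f"{n}0.npz",p=p,d=d)
    m=cams.camera_model(n); print(n,m)
E
```

```text
pics
{'clock': 0.0, 'qpos': array([ 1.09500466e+00,  2.76579113e-01,  1.50614973e+00, -5.41266419e-05,
        1.36069649e+00, -1.20956996e-01]), 'qd': array([-0.00096902,  0.002429  , -0.00114391,  0.00108635,  0.0004639 ,
       -0.00027837]), 'effort': array([ 1.72581236e-03, -4.16795218e+01, -2.45811456e+01,  1.38052551e-04,
        1.11751427e-02, -1.01305068e-05]), 'position': array([0.19952639, 0.53869645, 0.23044216]), 'ee_rot': array([-2.44079559e-04,  1.76482389e-01,  9.84303371e-01, -8.83630793e-04]), 'contact_force': array([ 0.34757475, -0.46791227,  0.30545906]), 'moment': array([-0.01150073, -0.02919318,  0.00209471]), 'width': 0.08602769139660085}
scene {'camera_matrix': array([[423.93169684,   0.        , 324.4029575 ],
       [  0.        , 423.93169684, 201.5503416 ],
       [  0.        ,   0.        ,   1.        ]]), 'origin': array([ 1.10423558, -0.34288024,  0.89853783]), 'rotation': array([0.80060372, 0.2758418 , 0.16669605, 0.50513108])}
top {'camera_matrix': array([[441.19917147,   0.        , 318.45657784],
       [  0.        , 441.19917147, 204.76097852],
       [  0.        ,   0.        ,   1.        ]]), 'origin': array([ 0.47667022, -0.0790551 ,  1.31541178]), 'rotation': array([-0.69882113, -0.02943256,  0.0210349 ,  0.71438105])}
```

View pics/scene0.png

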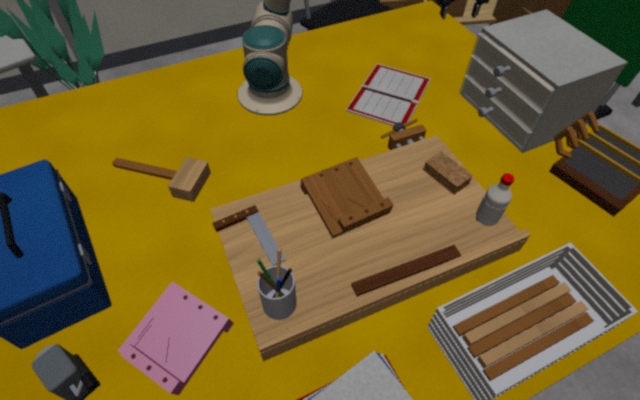

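View pics/top0.png

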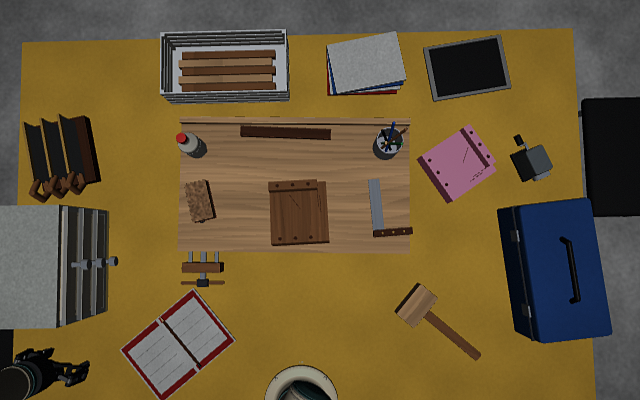

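The top view shows the brown hook at about (299,212) on the bench (fence at the far end, row 185). Its pink look-alike lies off the bench at (457,163), so I leave that alone. The vice is at (203,268). Next I measure.

```bash
cat > h.py <<'E'
import numpy as np,cv2
from scipy.spatial.transform import Rotation as R
from rig import telemetry,cams,spotter
def q2R(q): return R.from_quat([q[1],q[2],q[3],q[0]]).as_matrix()
def cloud(n,d):
    m=cams.camera_model(n);K=m["camera_matrix"];v,u=np.mgrid[0:d.shape[0],0:d.shape[1]]
    c=np.stack([(u-K[0,2])/K[0,0]*d,-(v-K[1,2])/K[1,1]*d,-d],-1)
    P=c@q2R(m["rotation"]).T+m["origin"]; P[d<=0]=np.nan; return P
def proj(n,X):
    m=cams.camera_model(n);K=m["camera_matrix"];c=(np.asarray(X)-m["origin"])@q2R(m["rotation"])
    return np.stack([K[0,0]*c[...,0]/-c[...,2]+K[0,2],K[1,1]*-c[...,1]/-c[...,2]+K[1,2]],-1)
def ray(n,u,v,z):
    m=cams.camera_model(n);K=m["camera_matrix"];r=q2R(m["rotation"])@np.array([(u-K[0,2])/K[0,0],-(v-K[1,2])/K[1,1],-1])
    o=m["origin"];return o+r*(z-o[2])/r[2]
E
python3 - <<'E'
from h import *
for n in("scene","top"):
    f=np.load(n+"0.npz");P=cloud(n,f["d"])
    r=spotter.outline_of("hook_mid",n)
    for k in r: print(n,k["conf"],k["rect"])
    m=r[0]["region"] if n=="top" else min(r[:3],key=lambda k:abs(k["rect"][0]-302))["region"]
    np.save(n+"_hm.npy",m)
    Z=P[...,2]
    b=(Z>.045)&(Z<.07)&(P[...,0]>.2)&(P[...,0]<.85)
    print("bench z",np.nanmedian(Z[b]),"table",np.nanmedian(Z[(Z<.02)]))
f=np.load("top0.npz");P=cloud("top",f["d"])
print([ (r,np.round(P[r,235],3)) for r in (244,247,248,249,250,251,252,253,254,256)])
# front edge: per column last row with z>.05
E=[]
for c in range(190,405,5):
    col=P[:,c,2]; rr=[r for r in range(225,275) if col[r]>.05]
    if c>230: E.append(P[max(rr),c])
E=np.array(E);a=np.polyfit(E[:,1],E[:,0],1);print("edge x=a*y+b",a,np.std(E[:,0]-np.polyval(a,E[:,1])), E[[0,-1]])
I=cv2.resize(f["p"][165:285,170:420,::-1],None,fx=3.2,fy=3.2,interpolation=cv2.INTER_CUBIC);cv2.imwrite("pics/crop0.png",I)
for r in range(176,252,4): print(r,[tuple(np.round(P[r,c]*1000).astype(int)) for c in (280,299,312)])
E
```

```text
scene 0.68 [301.1, 157.2, 92.8, 80.6]
scene 0.28 [209.5, 115.8, 320.2, 244.3]
bench z 0.060246374222664656 table -4.716795095782711e-05
top 0.82 [416.7, 127.2, 78.5, 76.9]
top 0.43 [181.1, 132.2, 26.8, 25.1]
bench z 0.05945304776624516 table -0.0012670288224565507
[(244, array([0.46 , 0.174, 0.06 ])), (247, array([0.452, 0.175, 0.058])), (248, array([0.449, 0.174, 0.06 ])), (249, array([0.446, 0.174, 0.061])), (250, array([0.443, 0.175, 0.057])), (251, array([0.44 , 0.175, 0.06 ])), (252, array([ 0.436,  0.187, -0.001])), (253, array([ 0.433,  0.188, -0.006])), (254, array([0.43 , 0.187, 0.   ])), (256, array([ 0.424,  0.187, -0.001]))]
edge x=a*y+b [0.03288021 0.43538439] 0.0009521915626811404 [[ 0.44038352  0.17453887  0.06021766]
 [ 0.42492433 -0.29222486  0.06114818]]
176 [(np.int64(652), np.int64(44), np.int64(57)), (np.int64(651), np.int64(-11), np.int64(60)), (np.int64(650), np.int64(-48), np.int64(61))]
180 [(np.int64(641), np.int64(44), np.int64(57)), (np.int64(634), np.int64(-13), np.int64(101)), (np.int64(633), np.int64(-49), np.int64(101))]
184 [(np.int64(624), np.int64(4
[... 1809 characters left out ...]
10), np.int64(100)), (np.int64(489), np.int64(-46), np.int64(102))]
236 [(np.int64(480), np.int64(42), np.int64(102)), (np.int64(479), np.int64(-11), np.int64(105)), (np.int64(478), np.int64(-46), np.int64(106))]
240 [(np.int64(469), np.int64(42), np.int64(104)), (np.int64(468), np.int64(-10), np.int64(104)), (np.int64(467), np.int64(-46), np.int64(109))]
244 [(np.int64(458), np.int64(44), np.int64(83)), (np.int64(456), np.int64(-8), np.int64(66)), (np.int64(455), np.int64(-44), np.int64(59))]
248 [(np.int64(446), np.int64(47), np.int64(60)), (np.int64(445), np.int64(-7), np.int64(60)), (np.int64(444), np.int64(-44), np.int64(55))]<stdin>:20: RuntimeWarning: invalid value encountered in cast
```

View pics/crop0.png

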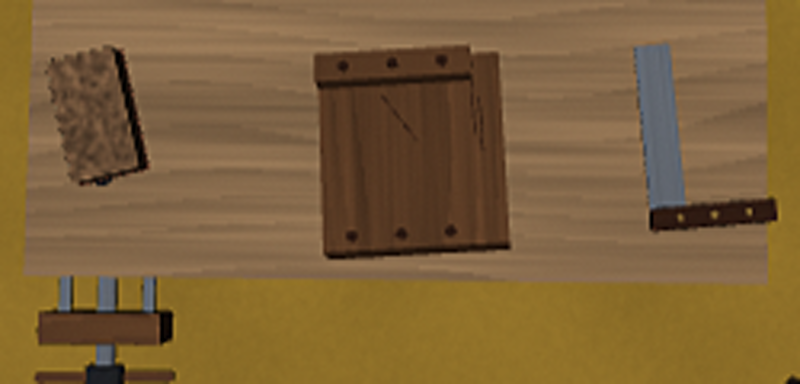

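Run:
```python
from h import *
o=(170,165)
def pt(cx,cy,z): return ray("top",(cx+.5)/3.2-.5+o[0],(cy+.5)/3.2-.5+o[1],z)
c=10*np.pi/180
BL=pt(314,53,.102);BR=pt(470,45,.102);NL=pt(325,252,.106);NR=pt(510,243,.106)
print("far fence top",BL,BR,np.linalg.norm(BL-BR));print("near",NL,NR,np.linalg.norm(NL-NR))
for A,B in((BL,BR),(NL,NR)):
    d=A-B;print("yaw deg",np.degrees(np.arctan2(-d[0],d[1])))
for a,b in((25,275),(767,282)): print("bench corner",pt(a,b,.06))
s=telemetry.get_state();print(q2R(s["ee_rot"]))
# target tool rot: z down; tool y along bench y (+/-)
yaw=-np.arctan(.03288)
bx=np.array([np.cos(yaw),np.sin(yaw),0]);by=np.array([-bx[1],bx[0],0])
for sg in(1,-1):
    T=np.stack([sg*-bx*-1*0+np.cross(sg*by,[0,0,-1]),sg*by,[0,0,-1.]],1)
    rv=R.from_matrix(q2R(s["ee_rot"]).T@T).as_rotvec(degrees=True);print(sg,rv)
for k in("strip","bench_vice"):
    for r in spotter.outline_of(k,"top")[:1]: 
        l,t,w,h=r["rect"];print(k,r["conf"],ray("top",l+w/2,t+h/2,.07),ray("top",l+w,t+h,.07))
```

```text
far fence top [0.63216606 0.07346809 0.102     ] [ 0.63600284 -0.06180086  0.102     ] 0.13532334755692266
near [0.46027529 0.06584183 0.106     ] [ 0.46455071 -0.09238242  0.106     ] 0.1582820044354205
yaw deg 1.6247068964149796
yaw deg 1.5478278192874726
bench corner [0.44499464 0.33852294 0.06      ]
bench corner [ 0.42493589 -0.31875941  0.06      ]
[[-9.37706519e-01  3.47428096e-01 -4.49174995e-04]
 [ 3.47428373e-01  9.37706059e-01 -9.33869484e-04]
 [ 9.67416172e-05 -1.03175164e-03 -9.99999463e-01]]
1 [-5.77112058e-02 -1.50112324e-02 -1.84468922e+01]
-1 [-2.13478118e-02  8.20724058e-02  1.61553086e+02]
strip 0.66 [0.7778354  0.02012792 0.07      ] [ 0.74916802 -0.10732891  0.07      ]
bench_vice 0.55 [0.57326459 0.00237472 0.07      ] [ 0.3267359  -0.32566489  0.07      ]
```

Emit:
{"api": "servo_tool", "payload": {
  "steps": [
    [-40,-21,0,0,0,-5],
    [-80,-43,0,0,0,-10],
    [-120,-64,0,0,0,-15],
    [-160,-86,0,0,0,-18.4],
    [-200,-107,0,0,0,-18.4],
    [-240,-129,0,0,0,-18.4],
    [-280,-150,0,0,0,-18.4],
    [-320,-172,0,0,0,-18.4]
  ],
  "hand": 0
}}

```text
clock: 1.1
position: [0.4411, 0.2653, 0.2315]
ee_rot: [0.0, 0.017, 1.0, 0.0]
contact_force: [1.6, -0.1, -0.0]
width: 0.0855
```

```bash
cat >> h.py <<'E'
YAW=-np.arctan(.032)
BO=np.array([.4354,0,.06]) # edge at world y=0
def targ(tilt=0):
    bx=np.array([np.cos(YAW),np.sin(YAW),0]);by=np.array([-bx[1],bx[0],0])
    T=np.stack([-bx,by,[0,0,-1.]],1)
    return T@R.from_euler('y',tilt,degrees=True).as_matrix()
def rel(p,tilt=0):
    s=telemetry.get_state();M=q2R(s["ee_rot"])
    print("t",round(s["clock"],2),"pos",np.round(s["position"]*1000,1),"F",np.round(s["contact_force"],1),"q6",np.round(s["qpos"],2))
    print("shift",np.round(M.T@(np.array(p)-s["position"])*1000,1),"rot",np.round(R.from_matrix(M.T@targ(tilt)).as_rotvec(degrees=True),2))
E
python3 -c "
from h import *
rel([.672,.005,.2])"
```

```text
t 1.1 pos [441.1 265.3 231.5] F [ 1.6 -0.1 -0. ] q6 [ 0.41  0.18  1.63  0.    1.33 -1.13]
shift [-239.5 -252.4   31.5] rot [ 0.03  0.03 -0.09]
```

Emit:
{"api": "servo_tool", "payload": {
  "steps": [
    [-40,-42,4,0,0,0],
    [-75,-80,8,0,0,0],
    [-110,-116,12,0,0,0],
    [-145,-153,16,0,0,0],
    [-180,-190,20,0,0,0],
    [-215,-226,25,0,0,0],
    [-240,-252,30,0,0,0],
    [-240,-252,30,0,0,0]
  ]
}}

```text
clock: 1.9
position: [0.675, 0.0011, 0.1989]
ee_rot: [0.0, 0.019, 1.0, -0.001]
contact_force: [-0.4, 0.7, -0.5]
width: 0.0856
```

Run:
```python
from h import *
rel([.672,.005,.078])
p,d=cams.get_image("top"); cv2.imwrite("pics/t1.png",cv2.resize(p[100:270,170:420,::-1],None,fx=3.2,fy=3.2))
p,d=cams.get_image("scene"); cv2.imwrite("pics/s1.png",cv2.resize(p[100:350,200:540,::-1],None,fx=2.3,fy=2.3))
```

```text
t 1.9 pos [675.    1.1 198.9] F [-0.4  0.7 -0.5] q6 [-0.1   0.44  1.33 -0.    1.37 -1.63]
shift [  3.2   4.1 120.9] rot [-0.16  0.04 -0.4 ]
```

View pics/s1.png

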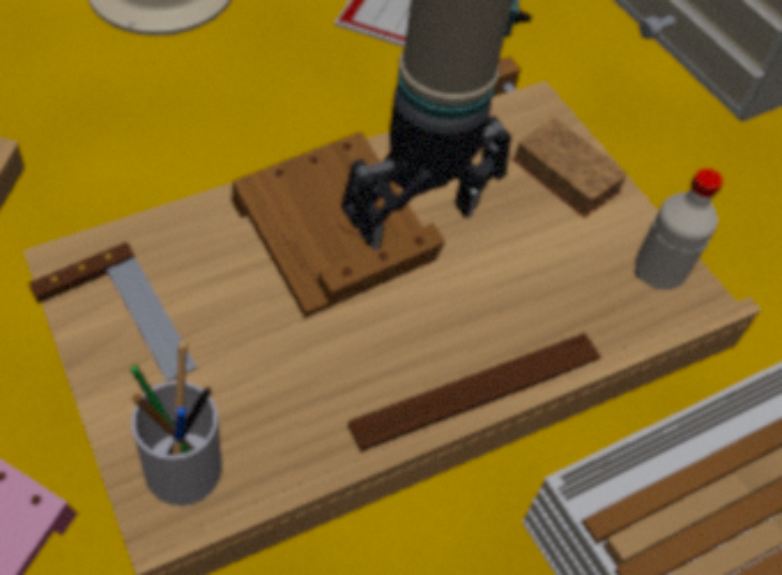

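Emit:
{"api": "servo_tool", "payload": {
  "steps": [
    [2,4,20,0,0,-0.4],
    [2,4,45,0,0,-0.4],
    [2,4,75,0,0,-0.4],
    [2,4,100,0,0,-0.4],
    [2,4,115,0,0,-0.4],
    [2,4,125,0,0,-0.4],
    [2,4,130,0,0,-0.4],
    [2,4,130,0,0,-0.4]
  ],
  "hand": 80,
  "grip_force": 20
}}

```text
clock: 2.8
position: [0.6693, 0.0116, 0.0714]
ee_rot: [-0.0, 0.013, 1.0, 0.0]
contact_force: [-1.0, 0.6, 0.1]
width: 0.0581
```

Run:
```python
from h import *
rel([.65,.005,.068])
p,d=cams.get_image("scene"); cv2.imwrite("pics/s2.png",cv2.resize(p[130:270,260:450,::-1],None,fx=4,fy=4))
```

```text
t 2.8 pos [669.3  11.6  71.4] F [-1.   0.6  0.1] q6 [-0.09  0.53  1.51  0.    1.1  -1.63]
shift [19.1 -7.1  3.4] rot [ 0.01 -0.01  0.35]
```

View pics/s2.png

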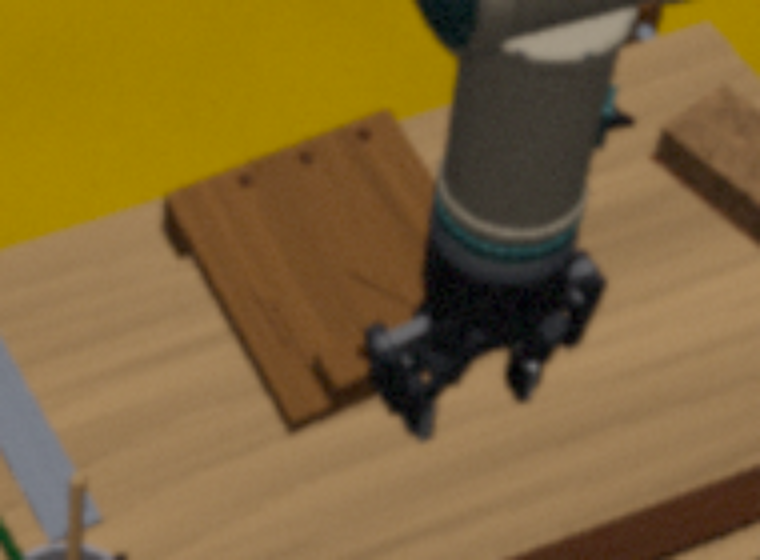

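Emit:
{"api": "servo_tool", "payload": {
  "steps": [
    [4,-5,2,0,0,0.35],
    [8,-6,2,0,0,0.35],
    [12,-6,2,0,0,0.35],
    [16,-6,2,0,0,0.35],
    [19,-6,2,0,0,0.35],
    [22,-6,2,0,0,0.35],
    [25,-6,2,0,0,0.35],
    [28,-6,2,0,0,0.35]
  ]
}}

```text
clock: 3.65
position: [0.6421, 0.0056, 0.0695]
ee_rot: [0.001, 0.016, 1.0, -0.0]
contact_force: [1.8, 0.4, 0.1]
width: 0.0588
```

Emit:
{"api": "servo_tool", "payload": {
  "steps": [
    [3,0,0,0,0,0],
    [6,0,0,0,0,0],
    [9,0,0,0,0,0],
    [12,0,0,0,0,0],
    [15,0,0,0,0,0]
  ]
}}

```text
clock: 4.15
position: [0.6265, 0.0061, 0.0695]
ee_rot: [0.0, 0.016, 1.0, 0.0]
contact_force: [3.2, -1.0, 0.6]
width: 0.0587
```

Run:
```python
from h import *
rel([.60,.005,.068])
p,d=cams.get_image("scene"); cv2.imwrite("pics/s3.png",cv2.resize(p[130:270,260:450,::-1],None,fx=4,fy=4))
```

```text
t 4.15 pos [626.5   6.1  69.5] F [ 3.2 -1.   0.6] q6 [-0.1   0.47  1.62  0.    1.05 -1.64]
shift [26.4 -2.   1.5] rot [ 0.    0.04 -0.05]
```

View pics/s3.png

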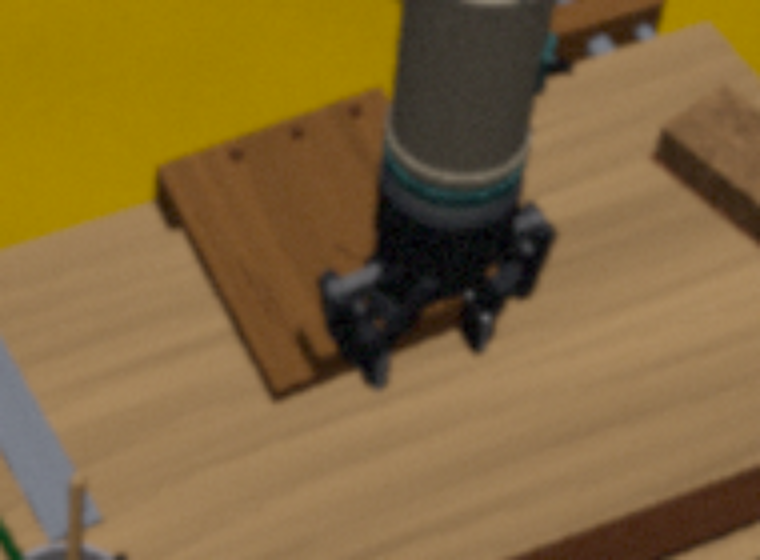

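Emit:
{"api": "servo_tool", "payload": {
  "steps": [
    [3,0,0,0,0,0],
    [6,0,0,0,0,0],
    [9,0,0,0,0,0],
    [12,0,0,0,0,0],
    [15,0,0,0,0,0],
    [18,0,0,0,0,0],
    [21,0,0,0,0,0],
    [24,0,0,0,0,0]
  ]
}}

```text
clock: 5.0
position: [0.6023, 0.0069, 0.0694]
ee_rot: [0.0, 0.016, 1.0, 0.0]
contact_force: [4.0, -0.7, 1.7]
width: 0.0587
```

Run:
```python
from h import *
rel([.588,.005,.068])
p,d=cams.get_image("scene"); cv2.imwrite("pics/s4.png",cv2.resize(p[130:270,260:450,::-1],None,fx=4,fy=4))
```

```text
t 5.0 pos [602.3   6.9  69.4] F [ 4.  -0.7  1.7] q6 [-0.1   0.44  1.68  0.    1.02 -1.64]
shift [14.3 -2.4  1.4] rot [ 0.    0.02 -0.05]
```

View pics/s4.png

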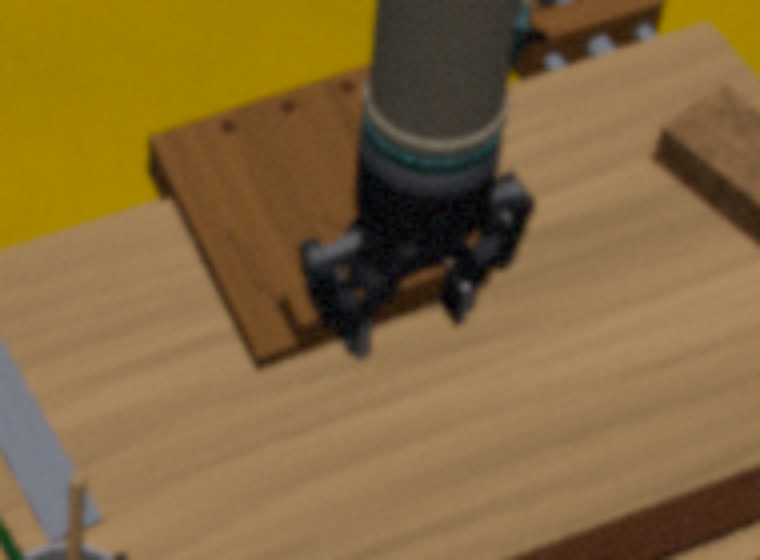

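Emit:
{"api": "servo_tool", "payload": {
  "steps": [
    [2,0,0,0,0,0],
    [4,0,0,0,0,0],
    [6,0,0,0,0,0],
    [8,0,0,0,0,0],
    [10,0,0,0,0,0],
    [12,0,0,0,0,0],
    [14,0,0,0,0,0],
    [14,0,0,0,0,0]
  ]
}}

```text
clock: 5.85
position: [0.5885, 0.0074, 0.0693]
ee_rot: [0.0, 0.016, 1.0, 0.0]
contact_force: [0.9, -0.2, -1.3]
width: 0.0583
```

Run:
```python
from h import *
rel([.588,.005,.068])
p,d=cams.get_image("scene"); cv2.imwrite("pics/s5.png",cv2.resize(p[130:270,260:450,::-1],None,fx=4,fy=4))
P=cloud("scene",d)
m=(P[...,1]<-.04)&(P[...,1]>-.085)&(P[...,0]>.4)&(P[...,0]<.55)&(P[...,2]>.066)
q=P[m];print(len(q),"slope",np.polyfit(q[:,0],q[:,2],1),np.median(q[:,2]))
```

```text
t 5.85 pos [588.5   7.4  69.3] F [ 0.9 -0.2 -1.3] q6 [-0.11  0.43  1.71  0.    1.01 -1.64]
shift [ 0.4 -2.4  1.3] rot [ 0.01  0.02 -0.05]
879 slope [ 1.42626359 -0.54789283] 0.0786084910276934
```

View pics/s5.png

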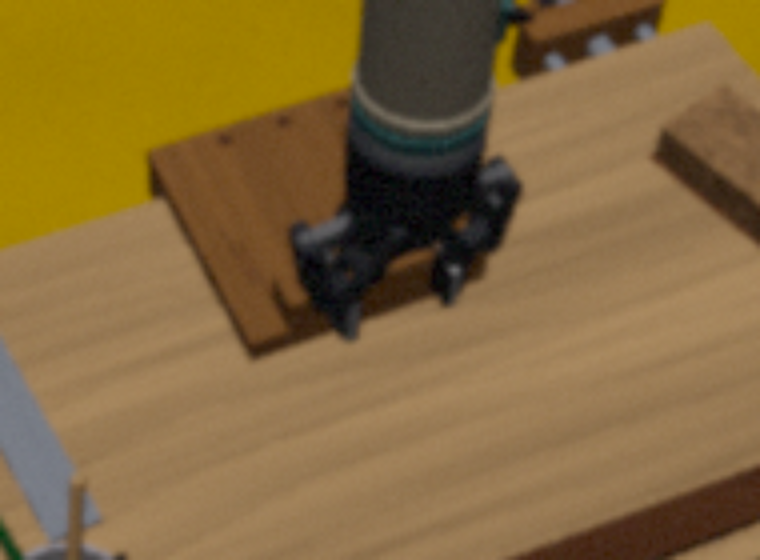

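Emit:
{"api": "servo_tool", "payload": {
  "steps": [
    [-6,0,0,0,0,0],
    [-14,0,0,0,0,0],
    [-14,0,-25,0,0,0],
    [-14,0,-60,0,0,0],
    [-10,0,-70,0,0,0],
    [15,0,-70,0,0,0],
    [45,0,-70,0,0,0],
    [58,0,-70,0,0,0]
  ]
}}

```text
clock: 6.7
position: [0.5276, 0.0096, 0.1387]
ee_rot: [-0.002, 0.016, 1.0, 0.0]
contact_force: [0.1, -0.2, 0.8]
width: 0.0585
```

Run:
```python
from h import *
rel([.53,.005,.083])
for n in("top","scene"):
  p,d=cams.get_image(n); np.savez(f"{n}6.npz",p=p,d=d)
  cv2.imwrite(f"pics/{n}6.png",cv2.resize(p[130:270,230:420,::-1],None,fx=4,fy=4))
P=cloud("scene",d)
hs=P[170:235,290:400]
m=(P[...,0]>.4)&(P[...,0]<.6)&(P[...,1]>-.12)&(P[...,1]<.1)&(abs(P[...,2]-.078)<.005)
q=P[m];A=np.c_[q[:,:2],np.ones(len(q))];print(len(q),np.linalg.lstsq(A,q[:,2],rcond=None)[0],np.median(q[:,2]))
```

```text
t 6.7 pos [527.6   9.6 138.7] F [ 0.1 -0.2  0.8] q6 [-0.11  0.28  1.75  0.    1.12 -1.65]
shift [-2.8 -4.5 55.7] rot [ 0.02 -0.19 -0.04]
2271 [-3.18517377e-04  4.40993323e-05  7.83781480e-02] 0.07826584505855516
```

View pics/scene6.png

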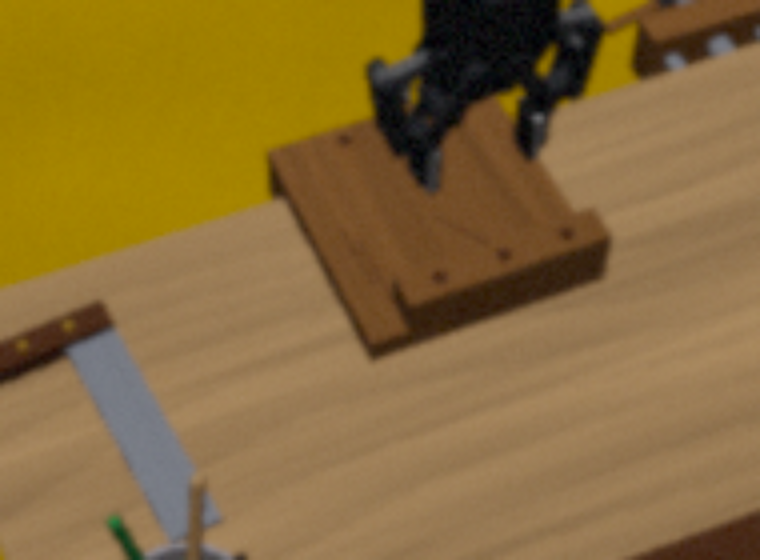

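View pics/top6.png

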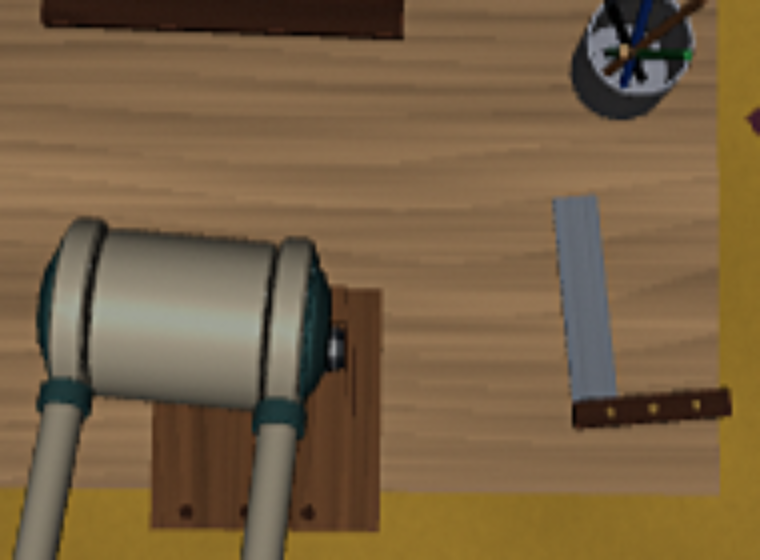

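Emit:
{"api": "servo_tool", "payload": {
  "steps": [
    [-2,-3,15,0,-2,0],
    [-2,-3,35,0,-4,0],
    [-2,-3,46,0,-4,0],
    [-2,-3,51,0,-4,0],
    [-2,-3,54,0,-4,0],
    [-2,-3,55,0,-4,0],
    [-2,-3,56,0,-4,0],
    [-2,-3,56,0,-4,0]
  ]
}}

```text
clock: 7.6
position: [0.533, 0.0062, 0.0836]
ee_rot: [0.035, 0.016, 0.999, -0.001]
contact_force: [0.3, -0.4, 0.5]
width: 0.0584
```

Run:
```python
from h import *
rel([.53,.005,.080],-4)
p,d=cams.get_image("scene"); cv2.imwrite("pics/s7.png",cv2.resize(p[130:250,280:420,::-1],None,fx=5,fy=5))
```

```text
t 7.6 pos [533.    6.2  83.6] F [ 0.3 -0.4  0.5] q6 [-0.12  0.31  1.87  0.01  0.89 -1.67]
shift [ 3.2 -1.3  3.4] rot [-0.    0.05 -0.05]
```

View pics/s7.png

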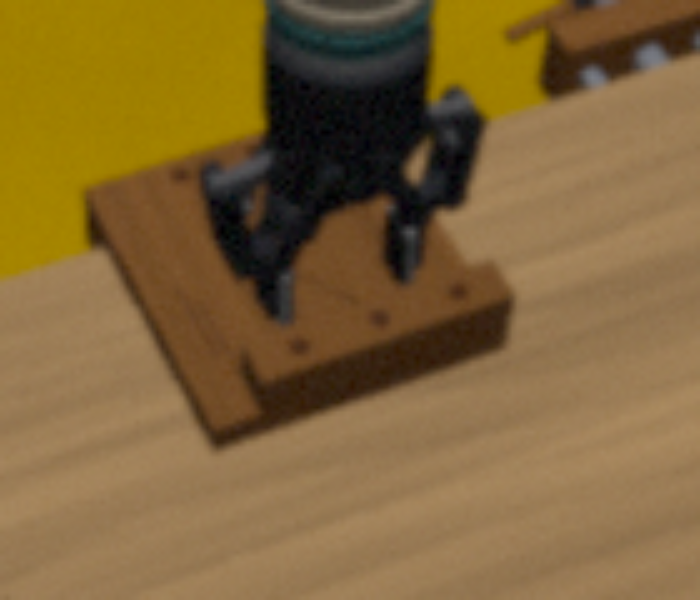

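Emit:
{"api": "servo_tool", "payload": {
  "steps": [
    [0,0,0.8,0,0,0],
    [0,0,1.6,0,0,0],
    [0,0,2.4,0,0,0],
    [0,0,2.4,0,0,0]
  ]
}}

```text
clock: 8.05
position: [0.5325, 0.0063, 0.0808]
ee_rot: [0.035, 0.016, 0.999, -0.001]
contact_force: [-0.8, -0.1, 0.1]
width: 0.0586
```

Emit:
{"api": "servo_tool", "payload": {
  "steps": [
    [0,0,0.8,0,0,0],
    [0,0,1.6,0,0,0],
    [0,0,2.4,0,0,0],
    [0,0,2.4,0,0,0]
  ]
}}

```text
clock: 8.45
position: [0.5327, 0.0062, 0.0784]
ee_rot: [0.035, 0.016, 0.999, -0.001]
contact_force: [0.2, -0.1, 0.9]
width: 0.059
```

Emit:
{"api": "servo_tool", "payload": {
  "steps": [
    [0,0,1,0,0,0],
    [0,0,2,0,0,0],
    [-2,0,2.1,0,0,0],
    [-4,0,2.3,0,0,0],
    [-6,0,2.4,0,0,0],
    [-6,0,2.4,0,0,0]
  ]
}}

```text
clock: 9.05
position: [0.5395, 0.006, 0.0766]
ee_rot: [0.035, 0.016, 0.999, -0.001]
contact_force: [-0.5, -0.5, -0.3]
width: 0.0587
```

Emit:
{"api": "servo_tool", "payload": {
  "steps": [
    [-1,0,0.1,0,0,0],
    [-2,0,0.1,0,0,0],
    [-3,0,0.2,0,0,0],
    [-4,0,0.3,0,0,0],
    [-4,0,0.3,0,0,0]
  ]
}}

```text
clock: 9.55
position: [0.5421, 0.006, 0.0763]
ee_rot: [0.034, 0.016, 0.999, -0.0]
contact_force: [-2.4, -0.1, 1.1]
width: 0.0585
```

Emit:
{"api": "servo_tool", "payload": {
  "steps": [
    [-1,0,0.1,0,0,0],
    [-2,0,0.1,0,0,0],
    [-3,0,0.2,0,0,0],
    [-3,0,0.2,0,0,0]
  ]
}}

```text
clock: 9.95
position: [0.5443, 0.0059, 0.0762]
ee_rot: [0.033, 0.016, 0.999, -0.0]
contact_force: [-6.4, 0.3, 3.3]
width: 0.0586
```

Emit:
{"api": "servo_tool", "payload": {
  "steps": [
    [-0.5,0,0,0,0,0],
    [-1,0,0,0,0,0],
    [-1.5,0,0,0,0,0],
    [-1.5,0,0,0,0,0]
  ]
}}

```text
clock: 10.35
position: [0.5444, 0.006, 0.0762]
ee_rot: [0.032, 0.016, 0.999, -0.0]
contact_force: [-9.1, -0.6, 5.3]
width: 0.0588
```

Emit:
{"api": "servo_tool", "payload": {
  "steps": [
    [-0.5,0,0,0,0,0],
    [-1,0,0,0,0,0],
    [-1.5,0,0,0,0,0],
    [-1.5,0,0,0,0,0]
  ]
}}

```text
clock: 10.75
position: [0.5444, 0.006, 0.0761]
ee_rot: [0.03, 0.016, 0.999, -0.0]
contact_force: [-11.0, -0.1, 8.2]
width: 0.0588
```

Emit:
{"api": "servo_tool", "payload": {
  "steps": [
    [0,0,-0.7,0,0,0],
    [0,0,-1.5,0,0,0],
    [-0.7,0,-2,0,0,0],
    [-1.5,0,-2,0,0,0],
    [-1.5,0,-2,0,0,0]
  ]
}}

```text
clock: 11.25
position: [0.5445, 0.0062, 0.0765]
ee_rot: [0.029, 0.016, 0.999, -0.0]
contact_force: [-9.0, -0.8, -1.0]
width: 0.0584
```

Run:
```python
from h import *
rel([.544,.005,.080],-4)
p,d=cams.get_image("scene"); cv2.imwrite("pics/s8.png",cv2.resize(p[130:250,280:420,::-1],None,fx=5,fy=5))
```

```text
t 11.25 pos [544.5   6.2  76.5] F [-9.  -0.8 -1. ] q6 [-0.12  0.34  1.84  0.01  0.9  -1.66]
shift [ 0.2 -1.2 -3.6] rot [ 0.04 -0.72 -0.  ]
```

View pics/s8.png

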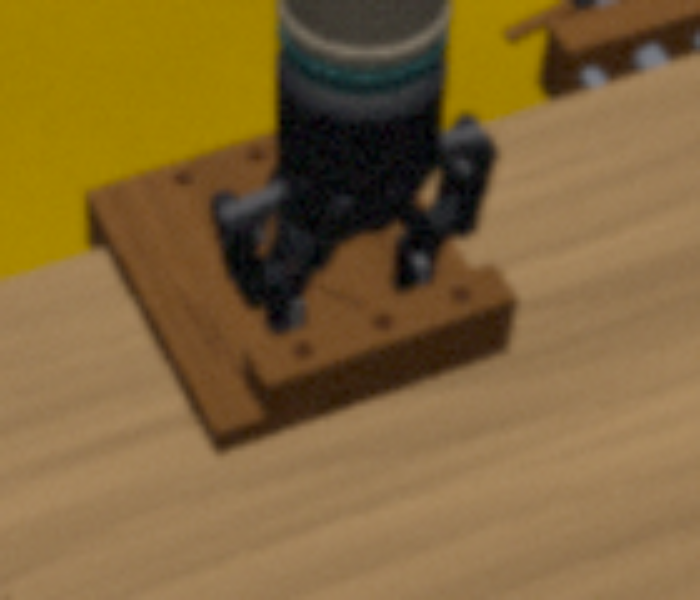

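Emit:
{"api": "servo_tool", "payload": {
  "steps": [
    [-0.7,0,0,0,0,0],
    [-1.5,0,0,0,0,0],
    [-2.2,0,0,0,0,0],
    [-3,0,0,0,0,0],
    [-3,0,0,0,0,0]
  ]
}}

```text
clock: 11.8
position: [0.5445, 0.0062, 0.0764]
ee_rot: [0.026, 0.016, 1.0, -0.0]
contact_force: [-15.4, -0.4, 3.6]
width: 0.0585
```

Emit:
{"api": "servo_tool", "payload": {
  "steps": [
    [-0.7,0,-0.3,0,0,0],
    [-1.5,0,-0.5,0,0,0],
    [-1.5,0,-0.5,0,0,0]
  ]
}}

```text
clock: 12.1
position: [0.5445, 0.0062, 0.0765]
ee_rot: [0.024, 0.016, 1.0, -0.0]
contact_force: [-17.0, -0.9, 2.4]
width: 0.0589
```

Emit:
{"api": "servo_tool", "payload": {
  "steps": [
    [0,0,0,0,0,0],
    [0,0,0,0,0,0],
    [6,0,-1,0,0,0],
    [14,0,-1.5,0,0,0],
    [22,0,-3,0,0,0],
    [28,0,-20,0,0,0],
    [40,0,-50,0,2,0],
    [55,0,-65,0,4,0]
  ]
}}

```text
clock: 12.9
position: [0.4973, 0.0072, 0.1434]
ee_rot: [0.003, 0.016, 1.0, -0.0]
contact_force: [0.5, -0.1, 0.5]
width: 0.0585
```

Emit:
{"api": "servo_tool", "payload": {
  "steps": [
    [30,0,-20,0,0,0],
    [60,0,-30,0,0,0],
    [90,0,-30,0,0,0],
    [110,0,-30,0,0,0],
    [120,0,-30,0,0,0],
    [120,0,-30,0,0,0]
  ],
  "hand": 255
}}

```text
clock: 13.5
position: [0.3752, 0.0114, 0.1712]
ee_rot: [0.001, 0.016, 1.0, -0.0]
contact_force: [0.3, -0.3, -0.4]
width: -0.0001
```

```bash
cat > look.py <<'E'
import sys
from h import *
k=sys.argv[1]
for n in("top","scene"):
  p,d=cams.get_image(n); np.savez(f"{n}{k}.npz",p=p,d=d)
  cv2.imwrite(f"pics/{n}{k}.png",cv2.resize(p[130:270,230:420,::-1],None,fx=4,fy=4,interpolation=cv2.INTER_CUBIC))
P=cloud("scene",d)
m=(P[...,0]>.4)&(P[...,0]<.6)&(P[...,1]>-.12)&(P[...,1]<.1)&(abs(P[...,2]-.078)<.005)
q=P[m];A=np.c_[q[:,:2],np.ones(len(q))];print(len(q),np.linalg.lstsq(A,q[:,2],rcond=None)[0],np.median(q[:,2]))
rel([.45,.05,.2])
E
python3 look.py 9
```

```text
2665 [-0.00086005  0.00010797  0.07871006] 0.0783289189622226
t 13.6 pos [377.   11.1 171.2] F [ 0.6 -0.2  0.4] q6 [-0.16  0.02  1.98  0.    1.14 -1.69]
shift [-71.7  41.2 -28.6] rot [-0.01  0.18 -0.06]
```

View pics/scene9.png

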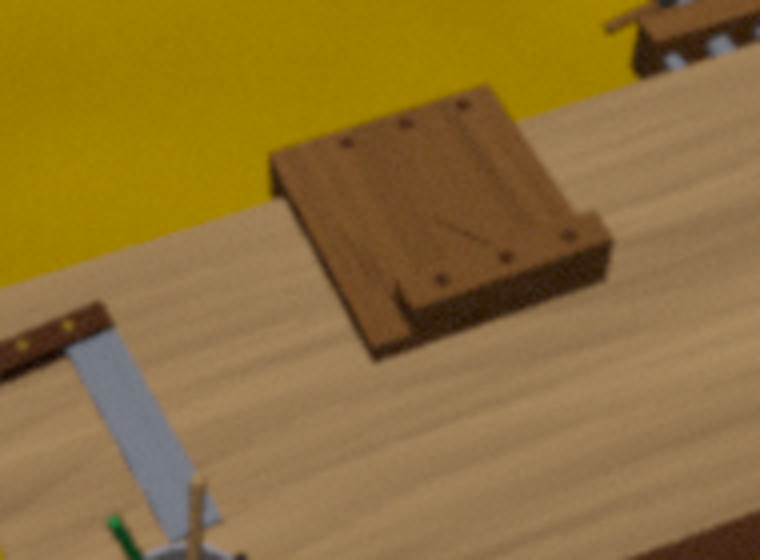

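View pics/top9.png

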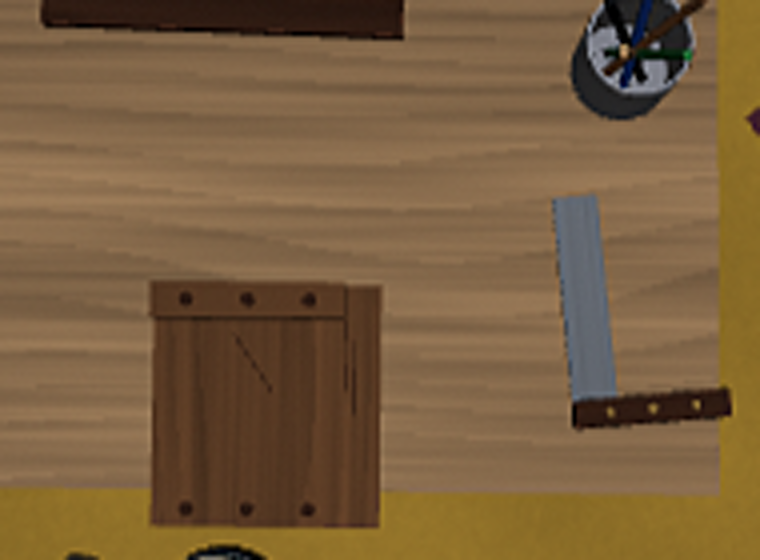

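```bash
cat > fit.py <<'E'
import sys
from h import *
p=np.load(f"top{sys.argv[1]}.npz")["p"].astype(float)
ye=p[...,0]-p[...,2]; br=p.sum(2)/3; 
def line(img,cols,r0,r1,z,sign):
    X=[]
    for c in cols:
        g=sign*np.diff(cv2.GaussianBlur(img,(0,0),.7)[r0:r1,c]); i=int(np.argmax(g))
        if 0<i<len(g)-1:
            a,b,d=g[i-1:i+2]; off=.5*(a-d)/(a-2*b+d); X.append(ray("top",c,r0+i+.5+off,z))
    X=np.array(X)
    for _ in range(4):
        f=np.polyfit(X[:,1],X[:,0],1);e=X[:,0]-np.polyval(f,X[:,1]);k=abs(e)<max(2*np.std(e),.0004);X=X[k]
    print(len(X),"slope",f[0].round(4),"deg",np.degrees(np.arctan(f[0])).round(2),"x@y0",f[1].round(4),"std",np.std(e).round(5));return f
hue=p[...,0]-p[...,2]
a=line(hue,list(range(215,262))+list(range(330,405)),244,260,.06,1)
b=line(hue,range(271,322),250,270,.078,1)
c=line(br,range(271,315),194,206,.103,-1)
print("near edge in front of edge", np.polyval(a,-.0)-np.polyval(b,0), "(want .025)")
E
python3 fit.py 9
python3 - <<'E'
from h import *
for n,u,v,z in(("NL",150,525,.078),("NR",380,526,.078),("FL",150,281,.103),("FR",381,286,.078)): print(n,ray("top",(u+.5)/4-.5+230,(v+.5)/4-.5+130,z))
E
```

```text
102 slope 0.032 deg 1.83 x@y0 0.4334 std 0.0002
51 slope 0.031 deg 1.77 x@y0 0.4084 std 0.00017
36 slope 0.0316 deg 1.81 x@y0 0.5788 std 0.00014
near edge in front of edge 0.02501690964029285 (want .025)
NL [0.41157137 0.0813119  0.078     ]
NR [ 0.4075312  -0.07909324  0.078     ]
FL [0.5802351 0.0758506 0.103    ]
FR [ 0.57516348 -0.08357977  0.078     ]
```

Run:
```python
from h import *
rel([.438,.056,.09]);rel([.4345,-.054,.09])
```

```text
t 13.6 pos [377.   11.1 171.2] F [ 0.6 -0.2  0.4] q6 [-0.16  0.02  1.98  0.    1.14 -1.69]
shift [-59.2  46.8  81.4] rot [-0.01  0.18 -0.06]
t 13.6 pos [377.   11.1 171.2] F [ 0.6 -0.2  0.4] q6 [-0.16  0.02  1.98  0.    1.14 -1.69]
shift [-59.3 -63.2  81.4] rot [-0.01  0.18 -0.06]
```

Emit:
{"api": "servo_tool", "payload": {
  "steps": [
    [-25,20,0,0,0,0],
    [-50,40,5,0,0.2,0],
    [-59,47,20,0,0.2,0],
    [-59,47,45,0,0.2,0],
    [-59,47,65,0,0.2,0],
    [-59,47,75,0,0.2,0],
    [-59,47,80,0,0.2,0],
    [-59,47,80,0,0.2,0]
  ]
}}

```text
clock: 14.4
position: [0.4365, 0.0564, 0.0904]
ee_rot: [-0.002, 0.016, 1.0, 0.0]
contact_force: [-0.3, 0.0, -0.3]
width: 0.0002
```

Emit:
{"api": "servo_tool", "payload": {
  "steps": [
    [0,0,2,0,0,0],
    [0,0,4,0,0,0],
    [0,0,6,0,0,0],
    [0,0,8,0,0,0],
    [0,0,10,0,0,0],
    [0,0,10,0,0,0]
  ]
}}

```text
clock: 15.0
position: [0.4357, 0.0564, 0.0805]
ee_rot: [-0.002, 0.016, 1.0, 0.0]
contact_force: [-1.0, 0.0, -0.8]
width: -0.0001
```

Run:
```python
from h import *
rel([.438,.056,.078])
p,d=cams.get_image("scene"); cv2.imwrite("pics/s10.png",cv2.resize(p[130:250,280:420,::-1],None,fx=5,fy=5))
```

```text
t 15.0 pos [435.7  56.4  80.5] F [-1.   0.  -0.8] q6 [-0.03  0.22  2.01  0.    0.91 -1.57]
shift [-2.4 -0.3  2.4] rot [ 0.   -0.22 -0.04]
```

View pics/s10.png

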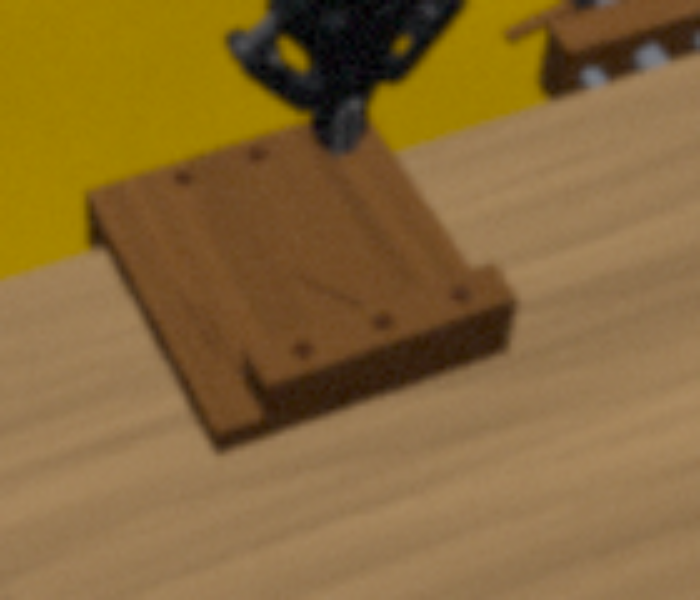

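Emit:
{"api": "servo_tool", "payload": {
  "steps": [
    [-2,0,0,0,0,0],
    [-2,0,1,0,0,0],
    [-2,0,2,0,0,0],
    [-2,0,3,0,0,0],
    [-2,0,4,0,0,0],
    [-2,0,4,0,0,0]
  ]
}}

```text
clock: 15.65
position: [0.438, 0.0564, 0.078]
ee_rot: [-0.001, 0.016, 1.0, 0.0]
contact_force: [-3.2, 0.6, 12.2]
width: 0.0002
```

Emit:
{"api": "servo_tool", "payload": {
  "steps": [
    [0,0,-0.5,0,0,0],
    [0,0,-0.5,0,0,0],
    [0,0,-0.5,0,0,0],
    [0,0,-0.5,0,0,0],
    [0,0,-0.5,0,0,0]
  ]
}}

```text
clock: 16.15
position: [0.4379, 0.0563, 0.078]
ee_rot: [-0.001, 0.016, 1.0, 0.0]
contact_force: [-0.7, 1.1, 8.7]
width: -0.0
```

Emit:
{"api": "servo_tool", "payload": {
  "steps": [
    [0,0,-3,0,0,0],
    [0,0,-8,0,0,0],
    [0,0,-20,0,0,0],
    [0,-20,-28,0,0,0],
    [0,-55,-28,0,0,0],
    [0,-90,-28,0,0,0],
    [0,-110,-24,0,0,0],
    [0,-110,-20,0,0,0]
  ]
}}

```text
clock: 16.95
position: [0.4349, -0.0557, 0.0973]
ee_rot: [-0.001, 0.018, 1.0, -0.0]
contact_force: [-0.2, 0.4, -0.4]
width: 0.0001
```

```bash
python3 -c "
from h import *
rel([.4345,-.054,.080])"
```

```text
t 16.95 pos [434.9 -55.7  97.3] F [-0.2  0.4 -0.4] q6 [-0.29  0.2   1.99 -0.    0.96 -1.82]
shift [ 0.4  1.7 17.3] rot [-0.05 -0.13 -0.23]
```

Emit:
{"api": "servo_tool", "payload": {
  "steps": [
    [0,0,5,0,0,0],
    [0,0,10,0,0,0],
    [0,0,14,0,0,0],
    [0,0,16,0,0,0],
    [0,0,17,0,0,0],
    [0,0,17,0,0,0]
  ]
}}

```text
clock: 17.55
position: [0.4343, -0.0532, 0.08]
ee_rot: [-0.002, 0.016, 1.0, 0.0]
contact_force: [0.5, -0.3, 0.7]
width: 0.0001
```

Emit:
{"api": "servo_tool", "payload": {
  "steps": [
    [-1,0,0.5,0,0,0],
    [-1,0,1.5,0,0,0],
    [-1,0,2.5,0,0,0],
    [-1,0,3.5,0,0,0],
    [-1,0,3.5,0,0,0]
  ]
}}

```text
clock: 18.05
position: [0.4356, -0.0537, 0.078]
ee_rot: [-0.001, 0.016, 1.0, -0.0]
contact_force: [-1.3, 0.4, 12.2]
width: 0.0001
```

Both corners take 12 N at the same height (78.0 mm). I hold, lift straight off and look again.

Emit:
{"api": "servo_tool", "payload": {
  "steps": [
    [0,0,-0.5,0,0,0],
    [0,0,-0.5,0,0,0],
    [0,0,-0.5,0,0,0],
    [0,0,-0.5,0,0,0],
    [0,0,-0.5,0,0,0]
  ]
}}

```text
clock: 18.55
position: [0.4355, -0.0537, 0.078]
ee_rot: [-0.001, 0.016, 1.0, -0.0]
contact_force: [-1.0, 1.4, 7.6]
width: 0.0002
```

Emit:
{"api": "servo_tool", "payload": {
  "steps": [
    [0,0,-3,0,0,0],
    [0,0,-8,0,0,0],
    [0,0,-25,0,0,0],
    [0,0,-50,0,0,0],
    [20,0,-80,0,0,0],
    [50,0,-100,0,0,0],
    [80,0,-110,0,0,0],
    [80,0,-110,0,0,0]
  ]
}}

```text
clock: 19.35
position: [0.3527, -0.0505, 0.1886]
ee_rot: [-0.002, 0.017, 1.0, -0.0]
contact_force: [-0.4, -1.0, -0.2]
width: -0.0001
```

```bash
python3 look.py 11; python3 fit.py 11
python3 - <<'E'
import numpy as np,cv2
a=np.load("top0.npz")["p"];b=np.load("top11.npz")["p"]
cv2.imwrite("pics/cmp.png",np.vstack([cv2.resize(x[100:290,160:430,::-1],None,fx=1.5,fy=1.5) for x in (a,b)]))
E
```

```text
2658 [-0.00033714 -0.00052906  0.07843768] 0.07824999660027804
t 19.45 pos [355.8 -51.1 187.9] F [ 0.7 -0.  -1. ] q6 [-0.34 -0.02  1.98 -0.    1.19 -1.87]
shift [-90.8 104.2 -12.3] rot [-0.03 -0.08 -0.07]
102 slope 0.0319 deg 1.83 x@y0 0.4334 std 0.00021
51 slope 0.0313 deg 1.79 x@y0 0.4084 std 0.00019
37 slope 0.0313 deg 1.79 x@y0 0.5788 std 0.00015
near edge in front of edge 0.025002072784250262 (want .025)
```

View pics/cmp.png

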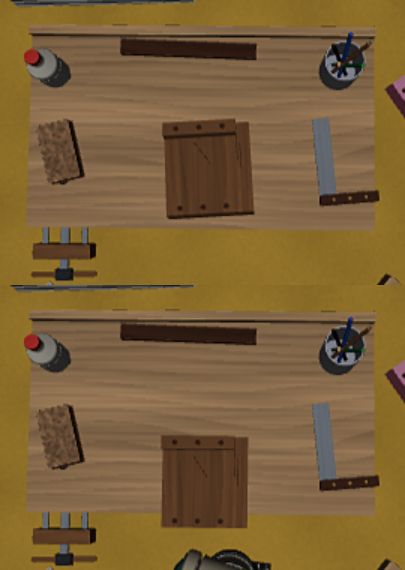

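View pics/scene11.png

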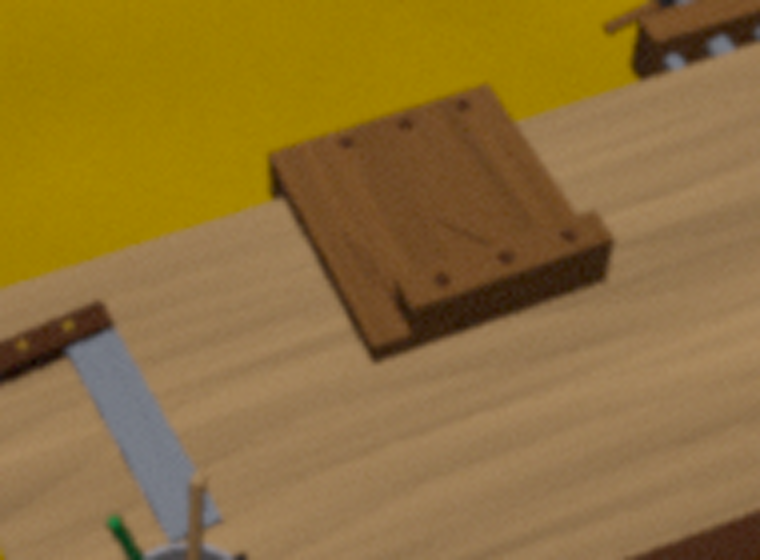

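The pictures show the hook flat over the edge at about (205,480) in the lower half of the comparison. It is square, clear of the vice at (65,550), and the other things are where they were. The gripper is clear of everything.

```bash
python3 -c "
from rig import sign_off
print(sign_off())"
```

```text
the job is handed in; nothing more can be done
None
```

The bench hook is set for sawing: flat, square and tight against the front edge, clear of the vice. I handed the job in after about 19.5 s of robot time.

- **Draw:** I pulled the hook about 50 mm towards the robot with two open fingertips behind the fence, with readings of about 3–4 N, until the cleat dropped over the edge.
- **Push home:** I pushed it forward low on the fence to 17 N, and it stopped dead. During this push the fingertips briefly bore down with about 8 N, so I eased them up and finished with about 2–4 N.
- **Press test:** I pressed the near left corner, then the near right corner, with about 12 N each. The fingertip stood at 78.0 mm both times, so nothing rocked.
- **Last checks:**
  - The board is level at 78.2 mm; 78 mm is right for lying flat.
  - Its near end is 25.0 mm in front of the bench edge; 25 mm means the cleat is tight.
  - Its yaw is within about 0.05° of the edge.
  - The before and after pictures show the other things on the bench where they were.

One reading disagreed: the bench edge came out about 2 mm different between two ways of measuring it, which is within the stated camera calibration. The 25.0 mm figure compares two lines in the same picture, so that offset hardly affects it.

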